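# Shut the flip cap of the two-handled toddler cup

### The job

The sippy cup with two handles is dry now: press its flip cap fully shut with your fingertips, gently, without lifting, tipping or shifting the cup. The taller cup without handles is still airing, so leave its cap standing open, and leave everything else in the drawer where it lies. Then draw back.

Things in the scene. Friction and masses are not known exactly. Their poses are not given: they have to be found in the camera images.
- handled_cup: The cup to work on: squat clear cup, 78 mm diameter, white screw lid, white loop handles on its +y and -y sides reaching 70 mm from its axis. Loose, 100 to 200 g, upright on the drawer's liner. Origin: centre of its underside, z up its axis. Lid top 70 mm, top of the shut cap 82 mm above the origin. Pressing straight down over its axis folds the cap shut
- handled_cup_cap (a joint): Angle (rad) of its white flip cap: 0 fully shut, at its stop, growing as it opens; starts 0.4 to 0.8, moves with under 0.5 N at the fingertip, stays where left. Cap 56 mm long, 30 wide, hollow, round end with a small tab. Hinge line along the cup's y, 30 mm from its axis on the -x side, 70 mm up; shut, it lies flat across the lid, its end 26 mm past the axis to +x
- handled_cup_cap_tip (a point): Middle of that cap's far end, on its outer (top) face, 56 mm from the hinge line along the cap and 12 mm outside it; 82 mm above the cup's origin when shut. Cap and spout sit on the lid's soft grey silicone top, which gives under the shut cap, up to 4 mm at 10 N, and springs back
- tall_cup: Bystander: taller, slimmer clear cup without handles, 68 mm diameter, lid top 84 mm above its origin (centre of underside), with a like flip cap, also standing open. Leave it so
- tall_cup_cap_tip (a point): Middle of the far end of the tall cup's open flip cap, on its outer face
- bowl: Bystander: outer of two nested orange bowls, 120 mm across, 45 mm high; origin at the centre of its underside
- inner_bowl: Bystander: the orange bowl nested in it, 106 mm across, rim 46 mm above the outer bowl's underside; origin at the centre of its underside
- plate: Bystander: stainless plate with raised rim, 163 mm across, 20 mm high; origin at the centre of its underside
- spoon: Bystander: small wooden spoon, 130 mm long, lying along its x; origin near its middle, on its underside
- snack_pot: Bystander: round lidded snack pot, 66 mm diameter, 45 mm high; origin at the centre of its underside
- drawer: Fixed open drawer, white, ribbed grey silicone liner. Origin on the bench under the middle of the open part. Liner top 20 mm above the bench; inside from x -175 mm (front panel, 113 mm high, 18 mm thick, bar handle outside) to about +215 mm where the worktop above begins (top 140 mm above the bench), and y -375 to +375 mm (sides 90 mm high)
There are look-alikes about, which are no part of the job. What is shaped like the handled_cup but green or orange is not meant.

How it is judged:
On the way:
1. the fingertips press the two-handled cup's cap shut (contact force between the fingers and handled_cup above 0.3 N and value of joint handled_cup_cap below 0.06 rad), for 0.1 s.
At the end, for the whole second after the job is handed in: The two-handled cup's cap is shut (joint under 0.06 rad), the cup upright (within 0.06 rad), at rest and within 15 mm of where it stood; the tall cup's cap end within 8 mm and every other thing within 10 mm of where it was (value of joint handled_cup_cap below 0.06 rad and angle between handled_cup's own z axis and vertical below 0.06 rad and distance of handled_cup from where it was at the start of the episode below 0.015 m and linear speed of handled_cup below 0.01 m/s and not (distance of tall_cup from where it was at the start of the episode above 0.01 m) and not (distance of bowl from where it was at the start of the episode above 0.01 m) and not (distance of inner_bowl from where it was at the start of the episode above 0.01 m) and not (distance of plate from where it was at the start of the episode above 0.01 m) and not (distance of spoon from where it was at the start of the episode above 0.01 m) and not (distance of snack_pot from where it was at the start of the episode above 0.01 m) and not (distance of tall_cup_cap_tip from where it was at the start of the episode above 0.008 m)); the robot touches nothing.
It fails at once if the two-handled cup is lifted, tipped or shoved about (height (world z) of handled_cup above 0.032 m or angle between handled_cup's own z axis and vertical above 0.25 rad or distance of handled_cup from where it was at the start of the episode above 0.025 m).
It fails at once if the cup is pressed hard (over 20 N) (contact force between the fingers and handled_cup above 20 N).
It fails at once if the tall cup's cap or any other thing is disturbed (distance of any of tall_cup, bowl, inner_bowl, plate, spoon, snack_pot from where it was at the start of the episode above 0.01 m or distance of tall_cup_cap_tip from where it was at the start of the episode above 0.008 m).
It also fails if it takes over 32 s, if anything falls off the work surface, if the arm or the gripper's body presses on something with over 40 N, if the wrist force passes 120 N, or if a joint passes its speed limit or range.

### The arm

A 7-joint arm with a two-finger parallel gripper is mounted at the origin on the work surface. World frame = base frame: x ahead of the robot, y to its left, z up, the work surface at z = 0. Lengths are in m, angles in rad, forces in N, time in s.
With the tool pointing down it reaches from about 0.425 to 0.925 m from the base axis. Payload 6.8 kg.
Tool frame: the origin (TCP) lies between the finger pads; the fingertips stand 19 mm ahead of it and the grasp point (between the pads) is the TCP; z points along the fingers, y is the line along which they close (so a half turn about z gives the same grasp; the last joint's range is limited). The gripper opens to 85 mm and grips with 20 to 120 N. Pads are 22 mm wide; open, the fingers measure 114 mm over their backs; the gripper's body (76 mm by 85 mm) begins 54 mm behind the grasp point. The pads swing forward as they close: fully open they stand 13 mm farther back than shut.
Start: joints at [-1.293, 0.477, 0.022, 1.555, -0.011, 1.109, -0.083], TCP at [0.254, 0.625, 0.25] pointing down, gripper open.
Joint ranges: [-2.96, 2.96], [-0.34, 2.1], [-1.41, 1.46], [0.24, 2.44], [-1.37, 4.51], [0.17, 1.92], [-2.96, 2.96]. Speed limits (rad/s): [2.39, 2.39, 3.14, 3.14, 3.14, 3.14, 3.14].

### API

Orientations are given as a rotation vector (axis times angle).
In Python, from plant import get_state, camera, get_calibration, job, finder gives the robot as it stands.
- The arm moves only by the shell command python3 -m creep 'ROWS' [FORCE]. ROWS is a JSON object of lists of equal length, an entry for each row: "rotation": the turn, a rotation vector about the world's x, y, z in rad, a list of three; "offset": the shift along the world's x, y, z in m, a list of three; "grip": the closure, from 0 (fully open) to 1 (shut). In form: {"rotation": [[rx, ry, rz], ...], "offset": [[dx, dy, dz], ...], "grip": [grip, ...]}. A call has 1 to 8 rows; each row is the pose to reach, as a shift and turn from the pose commanded when the call began; what a row does not reach only later rows make up. A row lasts 1/10 s, in which the tool goes at most 50 mm and 8.59 degrees, less where a joint would pass 70% of its speed; a pose out of reach is approached as far as the arm can. A call with a gripper value outside its range is refused whole. The fingers move at their own pace and stop on an object; FORCE is the grip in N (left out, the last holds). Time passes only in rows, so rows that repeat a pose let the fingers close. It gives the time, the measured TCP pose, the force, the opening and the grip force at its end, in the units of the state.
- get_state(): the state, without advancing time (a new reading comes with each control period).
- camera(name): name is "scene" or "top" or "wrist"; returns the picture (384x512x3 uint8, blue, green, red); there is no depth.
- get_calibration(name): a dict with "fx", "fy", "cx", "cy" (pixels), "k1" (the pictures are not rectified: a ray, as slopes to the right and down, at radius r is drawn at 1 + k1 r^2 times it, then the intrinsics apply), "R" (3x3) and "t" (3): a world point X has camera coordinates R X + t. Camera axes: x right, y down, z forward; pixel columns grow to the right and rows downward; lengths in m; the calibration is good to about 2 mm. A picture is of the moment at which its call begins: read the wrist's pose just before it. get_calibration takes no time and is no camera call; for the wrist camera it gives the pose at the moment of the call.
- job.close_job(): hands the job in; it is judged then, once.
Trained networks look in the newest picture that a camera, given by its name, has taken for a name from the list of things; names that differ only in an ending like _2 or _b are one class to them, and where a whole thing is asked for, a point or a joint stands for the part that bears it (a point fixed in the world has none). Each returns a list of dicts, best first, with "conf" (0 to 1); they miss things now and then, are a little off and sometimes report something else, mostly with a low value. They report only what shows in the picture. A call takes as long as a camera call. They do not tell look-alikes from the thing itself.
- finder.trace(camera, label): "mask" (384x512 bool, what is visible of it) and "box" ([centre column, centre row, width, height] in pixels, round what is visible of it).
The state is a dict: "clock": time; "q": joint angles; "qvel": joint speeds; "effort": joint torques, N m; "eef_pos": TCP position; "orientation": TCP orientation; "force": force on the tool from outside, world axes, zero at the start; "moment": the same for the moment, N m; "opening": finger opening in m; "gripper_force": force on a finger pad.
Only numpy, scipy, OpenCV 4.12 (cv2) and the standard library are available. Lean on these libraries where they do the work, as an engineer would, in place of code of your own. Each camera call takes 0.05 s, during which the arm holds its last target. There are 200 camera calls.

## Working session

There is one attempt and no reset: what is moved stays moved. The work goes in short steps, Python scripts to look and compute and a shell command to move; the robot and the scene stay as the last step left them, time stands still between calls to the robot, and variables do not carry over. Pictures are saved under pics/ and viewed, at most 10 in all, crops included, and the job is handed in when it is done.

```bash
mkdir -p pics
cat > h.py <<'E'
import cv2,numpy as np
from plant import get_state,camera,get_calibration,job,finder
def ray(c,px):
    k=np.array([[c['fx'],0,c['cx']],[0,c['fy'],c['cy']],[0,0,1.]])
    d=cv2.undistortPoints(np.array([[px]],float),k,np.array([c['k1'],0,0,0.]))[0,0]
    R=np.array(c['R']);return -R.T@np.array(c['t']),R.T@np.array([d[0],d[1],1])
def atz(c,px,z):
    o,d=ray(c,px);return o+d*(z-o[2])/d[2]
def proj(c,X):
    k=np.array([[c['fx'],0,c['cx']],[0,c['fy'],c['cy']],[0,0,1.]])
    R=np.array(c['R']);p=R@np.array(X)+np.array(c['t']);s=p[:2]/p[2]
    s=s*(1+c['k1']*(s@s));return s*[c['fx'],c['fy']]+[c['cx'],c['cy']]
E
python3 - <<'E'
from h import *
a=camera('top');b=camera('scene')
cv2.imwrite('pics/top.png',cv2.resize(a,(800,600)));cv2.imwrite('pics/scene.png',cv2.resize(b,(800,600)))
for cam in('top','scene'):
  for n in('handled_cup','handled_cup_cap','tall_cup'):
    print(cam,n,[(round(d['conf'],2),np.round(d['box']).tolist()) for d in finder.trace(cam,n)])
s=get_state();print(s['clock'],s['eef_pos'],s['orientation'],s['force'])
E
```

```text
top handled_cup [(0.8, [211.0, 274.0, 33.0, 27.0]), (0.73, [198.0, 190.0, 37.0, 24.0]), (0.63, [127.0, 161.0, 41.0, 26.0])]
top handled_cup_cap [(0.73, [190.0, 185.0, 14.0, 18.0]), (0.67, [209.0, 272.0, 12.0, 25.0]), (0.65, [122.0, 157.0, 18.0, 19.0])]
top tall_cup [(0.94, [375.0, 191.0, 24.0, 25.0])]
scene handled_cup [(0.85, [298.0, 173.0, 25.0, 33.0]), (0.85, [366.0, 165.0, 32.0, 33.0]), (0.69, [243.0, 143.0, 22.0, 28.0])]
scene handled_cup_cap [(0.69, [219.0, 237.0, 53.0, 46.0]), (0.66, [243.0, 135.0, 20.0, 13.0]), (0.61, [365.0, 158.0, 12.0, 14.0]), (0.52, [306.0, 163.0, 12.0, 17.0])]
scene tall_cup [(0.9, [157.0, 264.0, 29.0, 31.0])]
0.4 [0.25396572 0.62532305 0.2501698 ] [-6.02194801e-01 -3.08331460e+00  4.02581012e-04] [ 0.06777702  0.81050739 -0.34483741]
```

View pics/top.png

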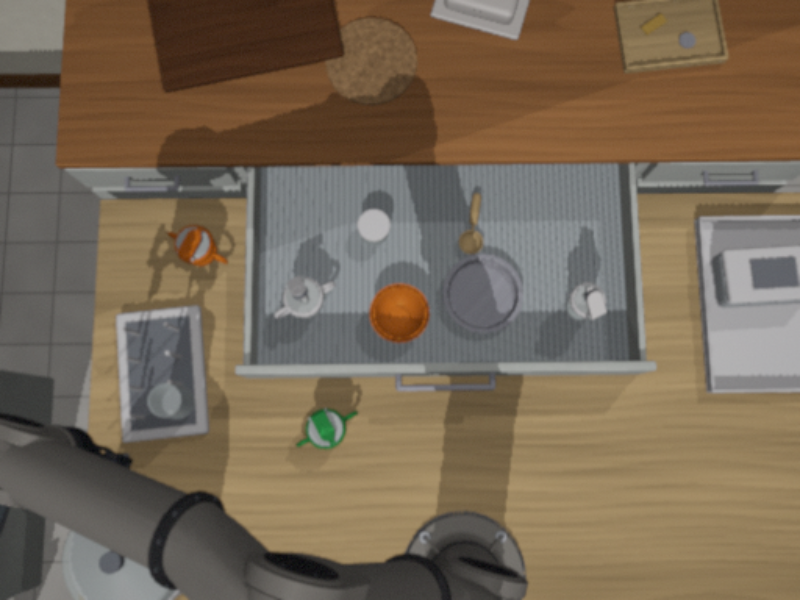

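View pics/scene.png

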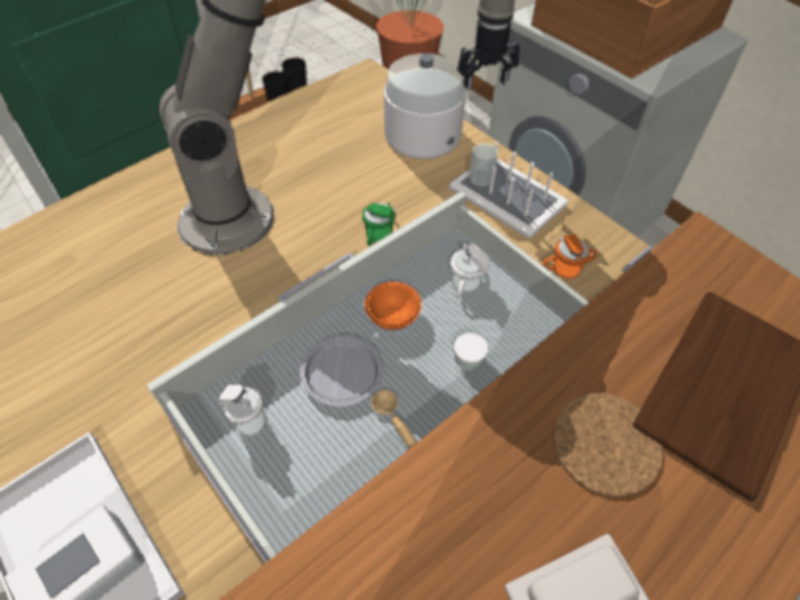

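The top view has three look-alikes at 512-scale pixels: green (211,274) on the bench, orange (127,161) on the bench, and white (198,190) in the drawer. The white one with handles fits the description. The tall cup is at (375,191). Next I'll locate the white cup and enlarge it.

Run:
```python
from h import *
ct=get_calibration('top');cs=get_calibration('scene')
a=camera('top');cv2.imwrite('pics/crop.png',cv2.resize(a[160:220,160:240],(800,600),interpolation=cv2.INTER_CUBIC))
for p in((193.5,190),(179,200.5),(211,184),(191,184)): print(p,atz(ct,p,.09 if p[0]in(193.5,191) else .06).round(3))
for p in((299,173),(299,168)): print(atz(cs,p,.09).round(3))
cw=get_calibration('wrist');s=get_state()
print('wrist cam',(-np.array(cw['R']).T@cw['t']).round(3),np.array(cw['R'])[2].round(3),cw['fx'])
print(s['eef_pos'])
from scipy.spatial.transform import Rotation as Ro
print(Ro.from_rotvec(s['orientation']).as_matrix().round(3))
```

```text
(193.5, 190) [0.539 0.307 0.09 ]
(179, 200.5) [0.512 0.355 0.06 ]
(211, 184) [0.563 0.257 0.06 ]
(191, 184) [0.558 0.315 0.09 ]
[0.562 0.286 0.09 ]
[0.546 0.301 0.09 ]
wrist cam [0.177 0.658 0.374] [ 0.3   -0.121 -0.946] 335.08221310391224
[0.25399226 0.62535475 0.25020546]
[[-0.926  0.376 -0.   ]
 [ 0.376  0.926 -0.   ]
 [-0.    -0.    -1.   ]]
```

View pics/crop.png

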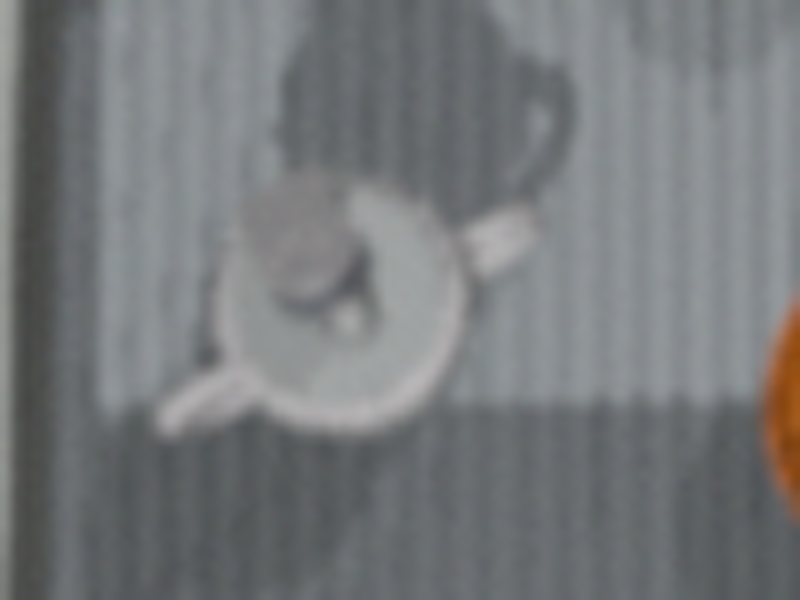

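The crop shows the white cup clearly, with its lid centre at about (194.3,190.8). The handles run lower-left to upper-right, and the cap is hinged at the upper-left, with the cap standing open there. This is the cup meant. I'll close the fingers and move in for a look from nearer.

```bash
python3 -m creep '{"rotation":[[0,0,0],[0,0,0],[0,0,0],[0,0,0],[0,0,0],[0,0,0],[0,0,0],[0,0,0]],"offset":[[0.03,-0.03,0.01],[0.06,-0.065,0.02],[0.09,-0.10,0.03],[0.12,-0.135,0.03],[0.15,-0.17,0.03],[0.18,-0.205,0.03],[0.21,-0.24,0.03],[0.24,-0.27,0.03]],"grip":[1,1,1,1,1,1,1,1]}' 20
python3 -m creep '{"rotation":[[0,0,0],[0,0,0]],"offset":[[0,0,0],[0,0,0]],"grip":[1,1]}'
python3 - <<'E'
from h import *
c=get_calibration('wrist');a=camera('wrist');cv2.imwrite('pics/w1.png',cv2.resize(a,(800,600)))
for n in('handled_cup','handled_cup_cap'):
  for d in finder.trace('wrist',n):
    print(n,round(d['conf'],2),np.round(d['box']).tolist(),atz(c,d['box'][:2],.09).round(3))
print(proj(c,[.539,.307,.09]))
E
```

```text
clock: 1.25
eef_pos: [0.4953, 0.3532, 0.2807]
orientation: [0.604, 3.083, 0.0]
force: [1.1, 1.3, 0.2]
opening: 0.0002
gripper_force: 0.0
clock: 1.45
eef_pos: [0.4948, 0.3544, 0.2804]
orientation: [0.607, 3.082, 0.0]
force: [-1.0, 0.6, -0.2]
opening: 0.0002
gripper_force: 0.0
handled_cup 0.97 [442.0, 222.0, 110.0, 77.0] [0.623 0.51  0.09 ]
handled_cup 0.94 [233.0, 206.0, 83.0, 98.0] [0.525 0.318 0.09 ]
handled_cup 0.7 [84.0, 26.0, 98.0, 50.0] [0.327 0.267 0.09 ]
handled_cup 0.15 [239.0, 238.0, 62.0, 34.0] [0.56 0.31 0.09]
handled_cup_cap 0.82 [466.0, 231.0, 45.0, 54.0] [0.643 0.53  0.09 ]
handled_cup_cap 0.72 [241.0, 240.0, 54.0, 35.0] [0.563 0.311 0.09 ]
[228.48756679 221.3439303 ]
```

View pics/w1.png

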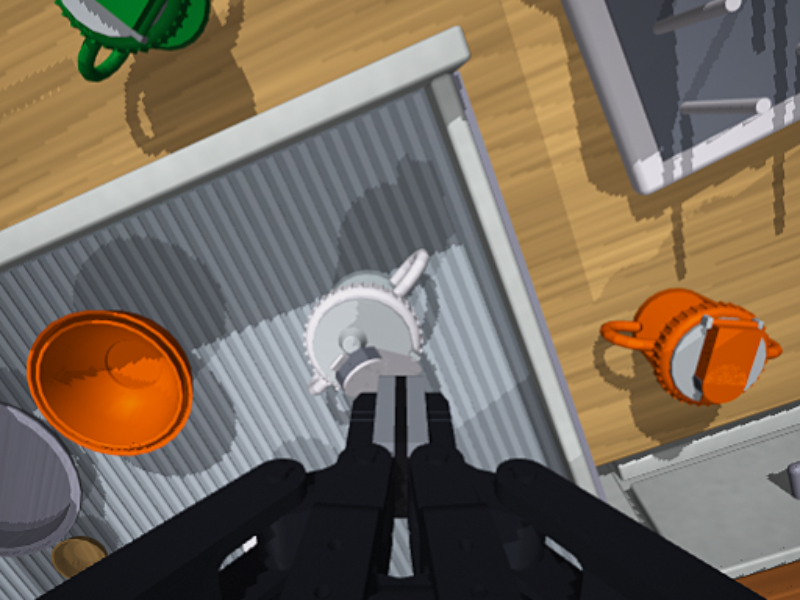

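The white handled cup's lid is centred at about (364,343) in the 800-wide wrist view, its rim running from x=303 to 424. The cap stands open from the lower rim near (375,385), beside the fingertips.

Run:
```python
from h import *
c=get_calibration('wrist')
s=1.5625
m=atz(c,(364/s,345/s),.088);print(m)
for cc in [m,np.array([.539,.307,.09])]:
  print((np.array([proj(c,[cc[0]+.039*np.cos(t),cc[1]+.039*np.sin(t),.088]) for t in np.arange(0,6.28,.785)])*s).round())
print(get_state()['eef_pos'])
```

```text
[0.53893619 0.31401172 0.088     ]
[[387. 394.]
 [418. 366.]
 [419. 324.]
 [387. 293.]
 [340. 293.]
 [308. 323.]
 [310. 365.]
 [343. 393.]]
[[377. 397.]
 [409. 370.]
 [409. 328.]
 [377. 297.]
 [330. 297.]
 [298. 327.]
 [301. 369.]
 [333. 397.]]
[0.49273642 0.35702514 0.2802173 ]
```

```bash
python3 -m creep '{"rotation":[[0,0,0],[0,0,0],[0,0,0],[0,0,0],[0,0,0],[0,0,0],[0,0,0],[0,0,0]],"offset":[[0.02,-0.02,0],[0.043,-0.044,0],[0.043,-0.044,-0.03],[0.043,-0.044,-0.06],[0.043,-0.044,-0.09],[0.043,-0.044,-0.11],[0.043,-0.044,-0.11],[0.043,-0.044,-0.11]],"grip":[1,1,1,1,1,1,1,1]}'
python3 - <<'E'
from h import *
a=camera('wrist');cv2.imwrite('pics/w2.png',a[100:340,120:440].repeat(2,0).repeat(2,1))
b=camera('scene');cv2.imwrite('pics/s2.png',cv2.resize(b[125:215,240:360],(800,600),interpolation=cv2.INTER_CUBIC))
s=get_state();print(s['eef_pos'],s['force'])
E
```

```text
clock: 2.4
eef_pos: [0.5365, 0.3126, 0.1707]
orientation: [-0.599, -3.084, -0.0]
force: [-0.1, -0.1, 0.4]
opening: 0.0001
gripper_force: 0.0
[0.53754611 0.3125274  0.17190609] [-0.84368341  0.24430972  0.16181072]
```

View pics/w2.png

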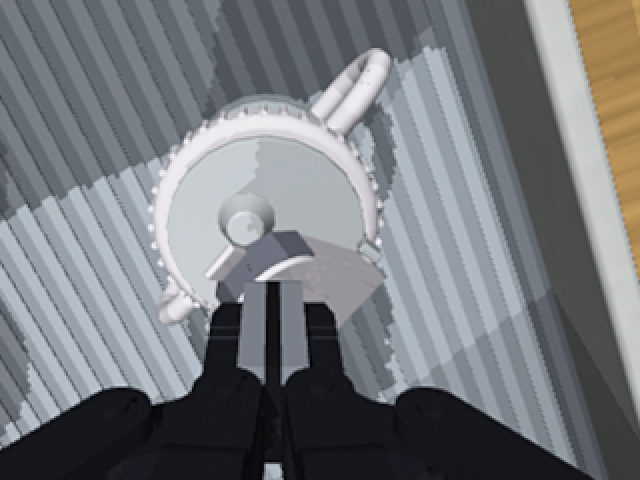

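View pics/s2.png

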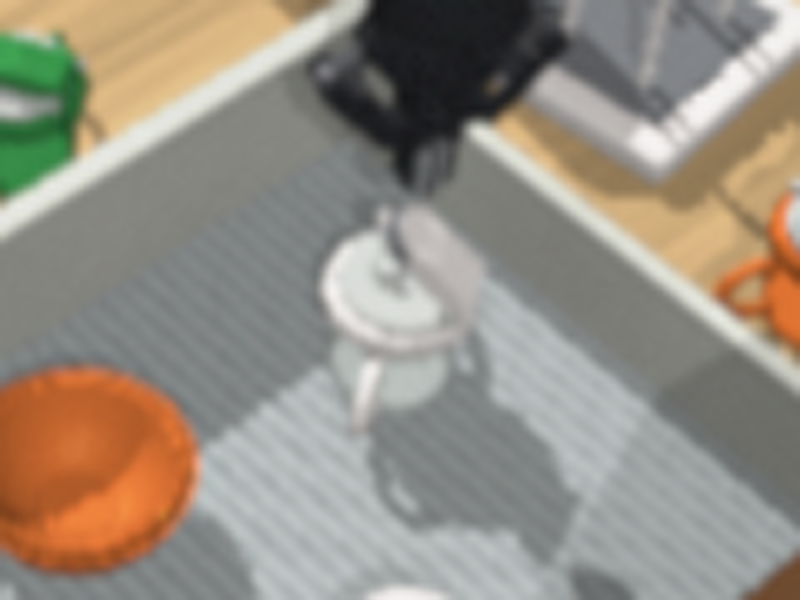

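The wrist crop shows the lid centre at about (267,220), with the handles at (375,65) and (175,310). The cap's hinge is at the lower right and its free end leans over the lid just ahead of the fingertips. In the scene view the fingertips are above the open cap. I'll check the centre once more.

Run:
```python
from h import *
c=get_calibration('wrist')
print(atz(c,(253.5,210),.088)); m=atz(c,(253.5,210),.088)
f=lambda p:((proj(c,p)-[120,100])*2).round()
for cc in [m,np.array([.538,.312,.088])]: print([f([cc[0]+.039*np.cos(t),cc[1]+.039*np.sin(t),.088]).tolist() for t in np.arange(0,6.28,.785)])
print(f([.537,.311,.151]))
```

```text
[0.539596   0.31117674 0.088     ]
[[309.0, 315.0], [372.0, 261.0], [377.0, 178.0], [315.0, 115.0], [221.0, 114.0], [157.0, 177.0], [161.0, 260.0], [224.0, 315.0]]
[[309.0, 311.0], [373.0, 256.0], [378.0, 173.0], [315.0, 110.0], [221.0, 109.0], [157.0, 172.0], [161.0, 255.0], [224.0, 310.0]]
[261. 310.]
```

Axis is at about (0.539, 0.311), so the tool is 2 mm off and good to go. Pressing down gently now.

```bash
python3 -m creep '{"rotation":[[0,0,0],[0,0,0],[0,0,0],[0,0,0],[0,0,0],[0,0,0],[0,0,0],[0,0,0]],"offset":[[0,0,-0.01],[0,0,-0.02],[0,0,-0.026],[0,0,-0.031],[0,0,-0.036],[0,0,-0.041],[0,0,-0.045],[0,0,-0.045]],"grip":[1,1,1,1,1,1,1,1]}'
python3 - <<'E'
from h import *
f=[]
for _ in range(3): camera('scene');f.append(get_state())
print(np.mean([s['eef_pos'] for s in f],0),np.mean([s['force'] for s in f],0))
E
```

```text
clock: 3.3
eef_pos: [0.5367, 0.3112, 0.1246]
orientation: [-0.602, -3.083, 0.001]
force: [0.1, -0.4, 1.1]
opening: 0.0002
gripper_force: 0.0
[0.53705503 0.31144556 0.12529846] [ 0.07579476 -0.31810971  0.0259683 ]
```

```bash
python3 -m creep '{"rotation":[[0,0,0],[0,0,0],[0,0,0],[0,0,0],[0,0,0]],"offset":[[0,0,-0.002],[0,0,-0.004],[0,0,-0.005],[0,0,-0.006],[0,0,-0.006]],"grip":[1,1,1,1,1]}'
python3 - <<'E'
from h import *
f=[]
for _ in range(4): camera('scene');f.append(get_state())
print(np.mean([s['eef_pos'] for s in f],0),np.mean([s['force'] for s in f],0))
E
```

```text
clock: 3.95
eef_pos: [0.537, 0.3115, 0.1195]
orientation: [0.602, 3.083, 0.0]
force: [-1.0, -0.0, 3.5]
opening: 0.0
gripper_force: 1.8
[0.5370476  0.31145835 0.1195685 ] [-1.03680523 -0.65073093  3.45698905]
```

There is 3.5 N of contact at the shut height. I'll add 1 mm, hold, then look before drawing back.

```bash
python3 -m creep '{"rotation":[[0,0,0],[0,0,0],[0,0,0],[0,0,0],[0,0,0]],"offset":[[0,0,-0.001],[0,0,-0.001],[0,0,-0.001],[0,0,-0.001],[0,0,-0.001]],"grip":[1,1,1,1,1]}'
python3 -m creep '{"rotation":[[0,0,0],[0,0,0],[0,0,0],[0,0,0],[0,0,0],[0,0,0],[0,0,0],[0,0,0]],"offset":[[0,0,0.005],[0,0,0.02],[0,0,0.04],[0,0,0.07],[0,0,0.10],[0,0,0.13],[-0.03,0.03,0.15],[-0.05,0.06,0.16]],"grip":[1,1,1,1,1,1,1,1]}'
python3 -m creep '{"rotation":[[0,0,0],[0,0,0]],"offset":[[0,0,0],[0,0,0]],"grip":[1,1]}'
python3 - <<'E'
from h import *
a=camera('wrist');cv2.imwrite('pics/w3.png',a[100:300,130:330].repeat(3,0).repeat(3,1))
b=camera('scene');cv2.imwrite('pics/s3.png',cv2.resize(b[125:215,240:360],(800,600),interpolation=cv2.INTER_CUBIC))
E
```

```text
clock: 4.65
eef_pos: [0.5371, 0.3115, 0.1186]
orientation: [0.602, 3.083, 0.0]
force: [-2.7, -0.2, 6.0]
opening: 0.0001
gripper_force: 2.9
clock: 5.45
eef_pos: [0.4872, 0.3716, 0.2818]
orientation: [0.606, 3.08, 0.005]
force: [0.3, 1.5, -0.3]
opening: 0.0002
gripper_force: 0.0
clock: 5.65
eef_pos: [0.4864, 0.3723, 0.2792]
orientation: [0.598, 3.083, 0.001]
force: [0.8, -0.9, 0.5]
opening: -0.0001
gripper_force: 0.0
```

View pics/w3.png

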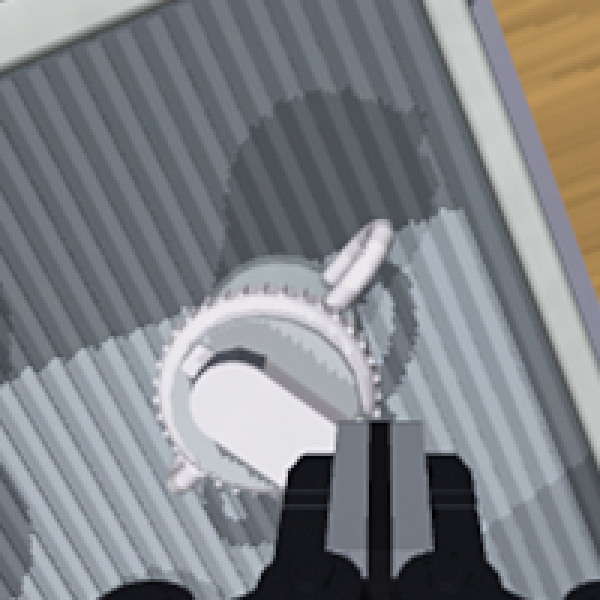

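View pics/s3.png

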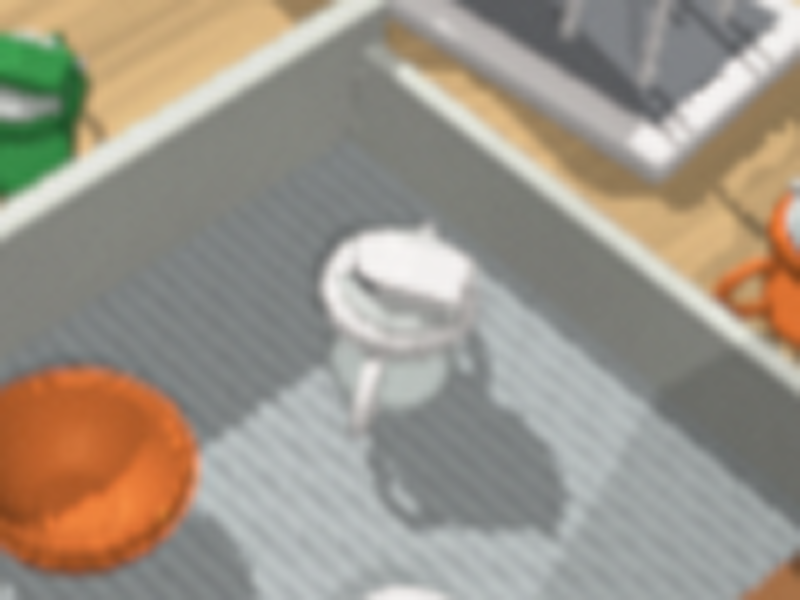

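Run:
```python
from h import *
c=get_calibration('wrist');cs=get_calibration('scene')
d=np.array([-.887,-.462,0]);o=np.array([.539,.311,.09])-.03*d
for th in(0,.06,.12,.25):
  X=o+d*(.056*np.cos(th)-.012*np.sin(th))+np.array([0,0,.056*np.sin(th)+.012*np.cos(th)])
  print(th,((proj(c,X)-[130,100])*3).round(),((proj(cs,X)-[240,125])*6.667).round())
s=get_state();print(s['clock'],s['force'],s['qvel'].round(3) if hasattr(s['qvel'],'round') else s['qvel'])
```

```text
0 [206. 366.] [350. 239.]
0.06 [206. 371.] [352. 235.]
0.12 [207. 378.] [355. 231.]
0.25 [211. 392.] [362. 223.]
5.75 [-0.61935425 -1.20299281  0.66182007] [ 0.012  0.008  0.005  0.003 -0.004 -0.003 -0.   ]
```

The cap only resisted once it reached its stop: about 0 N at TCP height 0.1253, then 3.5 N at 0.1196 and 6 N at 0.1186. That slope matches the silicone's give at shut height. The picture shows the cap flat across the lid and the cup unmoved. The arm is clear, so I'm handing in.

```bash
python3 -c "
from plant import job
print(job.close_job())"
```

```text
the job is handed in; nothing more can be done
None
```

I pressed the two-handled cup's cap shut with about 6 N; the cup looked unmoved in the last pictures and nothing else was touched, and I drew the arm back and handed the job in (no verdict was returned).

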